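# Put the rice measures back in their stand in order of size

### The job

Put the four steel rice measures back on their stand, one standing upright and flat in each round socket, in order of size: the largest in the socket nearest the kitchen scale, then down to the smallest in the socket at the other end. Do not shift the scale or the stack of foil trays.

Things in the scene. Friction and masses are not known exactly. Their poses are not given: they have to be found in the camera images.
- measure_a_center (a point): centre (half-way up, on the axis) of the smallest of four loose straight-sided stainless steel rice measures, a plain round open-topped cup standing upright, mouth up, 36 mm in diameter and 48 mm high, wall 2.5 mm, flat bottom; z axis points up out of the mouth, yaw does not matter
- measure_b_center (a point): centre (half-way up, on the axis) of the second smallest of four loose straight-sided stainless steel rice measures, a plain round open-topped cup standing upright, mouth up, 44 mm in diameter and 54 mm high, wall 2.5 mm, flat bottom; z axis points up out of the mouth, yaw does not matter
- measure_c_center (a point): centre (half-way up, on the axis) of the second largest of four loose straight-sided stainless steel rice measures, a plain round open-topped cup standing upright, mouth up, 52 mm in diameter and 60 mm high, wall 2.5 mm, flat bottom; z axis points up out of the mouth, yaw does not matter
- measure_d_center (a point): centre (half-way up, on the axis) of the largest of four loose straight-sided stainless steel rice measures, a plain round open-topped cup standing upright, mouth up, 60 mm in diameter and 66 mm high, wall 2.5 mm, flat bottom; z axis points up out of the mouth, yaw does not matter
- socket_1: one of four alike round sockets (this is an end one; 1-2-3-4 run along the row) in a straight row 96 mm apart, fixed to the white board of the measure stand: a steel ring, 76 mm inside and 82 mm outside diameter, standing 6 mm above the board. Origin: centre of the ring, on the board's top, which is 8 mm above the table and is where a measure's bottom rests; y axis along the row from socket_1 to socket_4, z up. The board is 92 mm by 412 mm
- socket_2: one of four alike round sockets (this is an inner one; 1-2-3-4 run along the row) in a straight row 96 mm apart, fixed to the white board of the measure stand: a steel ring, 76 mm inside and 82 mm outside diameter, standing 6 mm above the board. Origin: centre of the ring, on the board's top, which is 8 mm above the table and is where a measure's bottom rests; y axis along the row from socket_1 to socket_4, z up. The board is 92 mm by 412 mm
- socket_3: one of four alike round sockets (this is an inner one; 1-2-3-4 run along the row) in a straight row 96 mm apart, fixed to the white board of the measure stand: a steel ring, 76 mm inside and 82 mm outside diameter, standing 6 mm above the board. Origin: centre of the ring, on the board's top, which is 8 mm above the table and is where a measure's bottom rests; y axis along the row from socket_1 to socket_4, z up. The board is 92 mm by 412 mm
- socket_4: one of four alike round sockets (this is an end one; 1-2-3-4 run along the row) in a straight row 96 mm apart, fixed to the white board of the measure stand: a steel ring, 76 mm inside and 82 mm outside diameter, standing 6 mm above the board. Origin: centre of the ring, on the board's top, which is 8 mm above the table and is where a measure's bottom rests; y axis along the row from socket_1 to socket_4, z up. The board is 92 mm by 412 mm
- scale: white kitchen scale with a steel weighing plate and a small dark display, 225 mm by 185 mm, 56 mm high, standing beyond one end of the row (at either end). Origin: centre of its underside
- tray_stack: stack of nested empty foil meal trays, 205 mm by 145 mm, 84 mm high, standing beyond the other end of the row. Origin: centre of its underside
Mind the look-alikes: they are no part of the job. Leave any green look-alike of the part that bears measure_d_center alone. Leave any red look-alike of the part that bears measure_c_center alone.

How it is judged:
By the outcome, as a careful person would: the job done as asked, in the order asked, and still so for the second after the job is handed in, with the robot touching nothing.
It also fails if it takes over 96 s, if anything falls off the work surface, if the arm or the gripper's body presses on something with over 40 N, if the wrist force passes 120 N, or if a joint passes its speed limit or range.

### The arm

A 6-joint arm with a two-finger parallel gripper is mounted at the origin on the work surface. World frame = base frame: x ahead of the robot, y to its left, z up, the work surface at z = 0. Lengths are in m, angles in degrees, forces in N, time in s.
With the tool pointing down it reaches from about 0.4 to 0.825 m from the base axis. Payload 7 kg.
Tool frame: the origin (TCP) lies on the front face of the gripper's body, between the roots of the fingers; the fingertips stand 66 mm ahead of it and the grasp point (between the pads) lies 47 mm ahead of it (nose_length is the distance from the TCP to the fingertips, in m); y points along the fingers, z is the direction in which the jaws open and shut, and the axes are right-handed (so a half turn about y gives the same grasp; the last joint's range is limited). The gripper opens to 88 mm and grips with 3 to 60 N. Pads are 19 mm wide; open, the fingers measure 130 mm over their backs; the gripper's body (78 mm by 193 mm) begins 47 mm behind the grasp point.
Start: joints at [-48.409, 20.546, 0.682, 0, -70.136, -16.507], TCP at [0.286, -0.611, 0.292] pointing down, gripper open.
Joint ranges: [-176.03, 176.03], [-82.01, 121.73], [-58.28, 71.71], [-173.87, 95.51], [-174.79, -0.11], [-173.66, 173.66]. Speed limits (degrees/s): [136.94, 136.94, 172.46, 180, 180, 180].

### API

Orientations are given as [roll, pitch, yaw] about the fixed x, y, z axes, in that order (R = Rz(yaw) Ry(pitch) Rx(roll)).
In Python, from plant import get_state, capture, close_job, nose_length gives the robot as it stands.
- The arm moves only by the tool apply_moves, never from a script. Its argument "rows" is a list of rows, each a list of 2 entries, a list of its own where there are three numbers: the shift along the tool's x, y, z in m, then the turn about the tool's y in degrees. In form: [[[tx, ty, tz], yaw], ...]. A call has 1 to 20 rows; each row is the pose to reach, as a shift and turn from the pose commanded when the call began, along the tool's axes at that moment; what a row does not reach only later rows make up. A row lasts 1/8 s, in which the tool goes at most 62.5 mm and 10.7 degrees, less where a joint would pass 70% of its speed; a pose out of reach is approached as far as the arm can. A call with a gripper value outside its range is refused whole. "gripper" is the opening, from 0 (shut) to 1 (fully open), set as the call begins (left out, the last holds). The fingers move at their own pace and stop on an object; "grip_force" is the grip in N (left out, the last holds). Time passes only in rows, so rows that repeat a pose let the fingers close. It gives the time, the measured TCP pose, the force and the opening at its end, in the units of the state.
- get_state(): the state, without advancing time (a new reading comes with each control period).
- capture(name): name is "scene" or "top" or "wrist"; returns a dict with "pixels" (400x640x3 uint8, blue, green, red), "z_map" (400x640 float32, m along the optical axis (not along the pixel's ray), 0 where there is no reading), "intrinsics" (3x3 intrinsics, pixels), "D" ([k1, k2, p1, p2, k3] as OpenCV has them; the pictures are not rectified), "rvec" (rotation vector, rad) and "tvec" (3), from world to camera coordinates, as OpenCV has them; the wrist camera has in their place "mount" (4x4, takes a point from camera to tool coordinates, whose origin is the TCP and whose axes are the tool frame's). Camera axes: x right, y down, z forward; pixel columns grow to the right and rows downward; lengths in m; the calibration is good to about 2 mm. A picture is of the moment at which its call begins: read the wrist's pose just before it.
- close_job(): hands the job in, once; it reports no verdict.
The state is a dict: "time_s": time; "joints": joint angles; "qd": joint speeds; "joint_torque": joint torques, N m; "tcp_pos": TCP position; "eef_rot": TCP orientation; "contact_force": force on the tool from outside, world axes, zero at the start; "moment": the same for the moment, N m; "gripper_width": finger opening in m.
Only numpy, scipy, OpenCV 4.12 (cv2) and the standard library are available. Lean on these libraries where they do the work, as an engineer would, in place of code of your own. Each camera call takes 0.05 s, during which the arm holds its last target.

## Working session

There is one attempt and no reset: what is moved stays moved. The work goes in short steps, Python scripts to look and compute and a tool call to move; the robot and the scene stay as the last step left them, time stands still between calls to the robot, and variables do not carry over. Pictures are saved under pics/ and viewed, and the job is handed in when it is done.

Besides the shell and the picture viewer there is one more tool, called as name(argument=value, ...) on one line, values as JSON. apply_moves: Moves the arm, as the interface text tells. Its arguments: {"type":"object","properties":{"rows":{"type":"array"},"gripper":{"type":"number"},"grip_force":{"type":"number"}},"required":["rows"]}

```bash
mkdir -p pics; ls; cat > h.py <<'E'
import numpy as np, cv2
from plant import get_state, capture, close_job, nose_length
from scipy.spatial.transform import Rotation as Rn
def cloud(c, st=None):
    z=c["z_map"]; h,w=z.shape
    u,v=np.meshgrid(np.arange(w),np.arange(h))
    p=cv2.undistortPoints(np.stack([u.ravel(),v.ravel()],1).astype(np.float64)[:,None],np.array(c["intrinsics"]),np.array(c["D"]))[:,0].reshape(h,w,2)
    P=np.dstack([p[...,0]*z,p[...,1]*z,z])
    if "rvec" in c:
        R=cv2.Rodrigues(np.array(c["rvec"],float))[0]; t=np.array(c["tvec"],float).ravel()
        W=(P-t)@R
    else:
        M=np.array(c["mount"]); T=P@M[:3,:3].T+M[:3,3]
        R=Rn.from_euler('xyz',st["eef_rot"],degrees=True).as_matrix()
        W=T@R.T+np.array(st["tcp_pos"])
    W[z<=0]=np.nan
    return W
E
python3 - <<'E'
from h import *
s=get_state(); print(s, nose_length)
for n in ["scene","top","wrist"]:
    c=capture(n); cv2.imwrite(f"pics/{n}0.png",c["pixels"])
    np.savez(f"{n}0.npz",**c)
E
```

```text
pics
{'time_s': 0.0, 'joints': array([-4.84099524e+01,  2.05919267e+01,  6.34706426e-01, -2.03853089e-02,
       -7.01344906e+01, -1.65048176e+01]), 'qd': array([-0.09963746, -0.05753561,  0.02364101, -0.10512924,  0.07980888,
        0.03971703]), 'joint_torque': array([ 3.86285219e-04, -5.82716346e+01,  2.93060070e+01,  6.99741930e+00,
        6.86577841e-03, -1.55766948e-04]), 'tcp_pos': array([ 0.28598843, -0.61101578,  0.29122329]), 'eef_rot': array([-8.99066233e+01,  7.68338874e-03,  2.50782937e+01]), 'contact_force': array([-0.12473836, -0.25912676,  0.51526259]), 'moment': array([-0.02067283, -0.00798887, -0.04111472]), 'gripper_width': 0.08723759491141679} 0.0656
```

View pics/scene0.png

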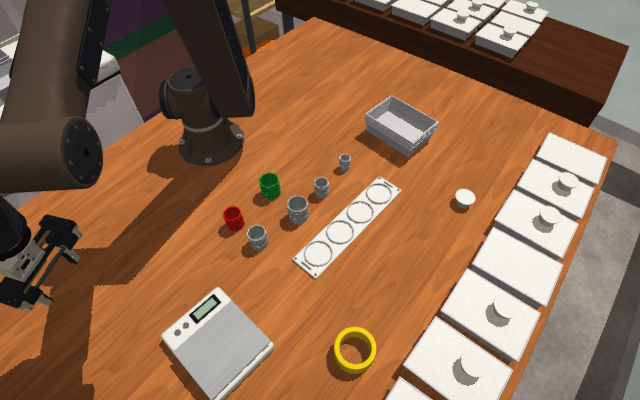

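View pics/top0.png

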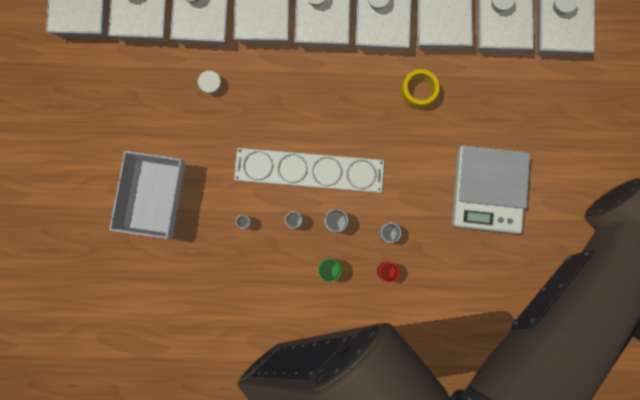

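View pics/wrist0.png

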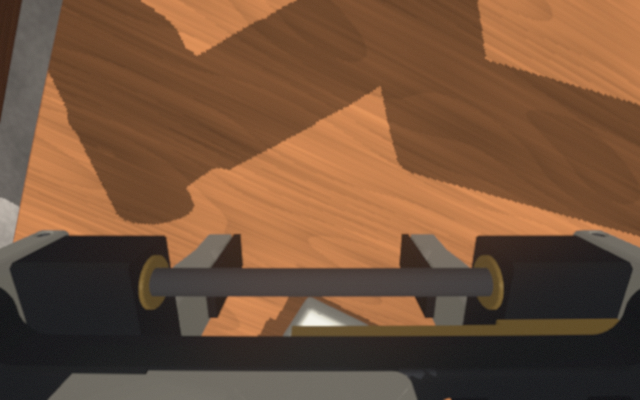

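The top view shows steel cups at (243,221), (293,219), (336,221) and (390,232). The look-alikes are the green cup at (330,270) and the red cup at (388,271). The sockets run from (258,165) to (362,174). The scale is on the right at (490,190), the trays on the left at (147,195). Next I measure these.

```bash
cat >> h.py <<'E'
def circ(p):
    A=np.c_[2*p,np.ones(len(p))]; s=np.linalg.lstsq(A,(p**2).sum(1),rcond=None)[0]
    return s[:2],np.sqrt(s[2]+s[:2]@s[:2])
E
python3 - <<'E'
from h import *
for n in ["top","scene"]:
    c=dict(np.load(n+"0.npz")); W=cloud(c); z=W[...,2]
    print(n,"K",c["intrinsics"][0,0], "table z",np.nanmedian(z))
    m=((z>0.025)&(z<0.1)&(W[...,0]>0.25)&(W[...,0]<1)&(abs(W[...,1])<.7)).astype(np.uint8)
    k,l,st,ce=cv2.connectedComponentsWithStats(m)
    for i in range(1,k):
        if st[i,4]<15: continue
        q=W[l==i]; zt=np.percentile(q[:,2],95); r=q[q[:,2]>zt-0.006]
        bgr=c["pixels"][l==i].mean(0).astype(int)
        print(ce[i].round(),st[i,4],"ztop",zt.round(4),"bb",q[:,:2].min(0).round(3),q[:,:2].max(0).round(3),"circ",*[np.round(a,4) for a in circ(r[:,:2])],bgr)
# board
c=dict(np.load("top0.npz")); W=cloud(c); z=W[...,2]
u,v=np.meshgrid(np.arange(640),np.arange(400))
g=c["pixels"].min(2)
m=(g>140)&(u>225)&(u<395)&(v>140)&(v<200)
q=W[m]; print(np.percentile(q[:,2],[5,50,95]))
r=cv2.minAreaRect(q[:,:2].astype(np.float32)*1000); print(r)
img=cv2.resize(c["pixels"][130:290,220:420],(800,640)[:2],interpolation=cv2.INTER_CUBIC)[:600]
cv2.imwrite("pics/crop1.png",img)
E
```

```text
top K 468.47318908362803 table z 0.0014158021843959758
[84. 27.] 490 ztop 0.0546 bb [0.964 0.603] [1.  0.7] circ [0.9795 0.6516] 0.0295 [156 167 167]
[136.  30.] 841 ztop 0.0548 bb [0.958 0.434] [1.    0.587] circ [0.9815 0.51  ] 0.0451 [162 174 174]
[198.  33.] 904 ztop 0.0544 bb [0.954 0.267] [1.    0.416] circ [0.9773 0.3419] 0.0454 [165 177 178]
[260.  34.] 743 ztop 0.0543 bb [0.962 0.093] [1.    0.245] circ [0.9849 0.1696] 0.045 [163 174 175]
[322.  36.] 795 ztop 0.0545 bb [ 0.958 -0.073] [1.    0.074] circ [ 9.8e-01 -3.0e-04] 0.0442 [166 178 179]
[383.  39.] 873 ztop 0.0543 bb [ 0.954 -0.242] [ 1.    -0.094] circ [ 0.9779 -0.1692] 0.045 [167 179 180]
[444.  39.] 733 ztop 0.0547 bb [ 0.961 -0.414] [ 1.    -0.266] circ [ 0.9828 -0.3393] 0.0441 [162 173 174]
[505.  42.] 828 ztop 0.0545 bb [ 0.958 -0.583] [ 1.    -0.433] circ [ 0.9782 -0.509 ] 0.0442 [160 171 172]
[557.  44.] 588 ztop 0.0545 bb [ 0.956 -0.7  ] [ 1.    -0.601] circ [ 0.9778 -0.6515] 0.031 [160 172 173]
[420.  87.] 606 ztop 0.0524 bb [ 0.796 -0.325] [ 0.896 -0.226] circ [ 0.8459 -0.2758] 0.0441 [ 16 135 162]
[209.  8
[... 1944 characters left out ...]
091] [1.    0.243] circ [0.9821 0.167 ] 0.0448 [218 225 229]
[460. 295.] 924 ztop 0.0531 bb [ 0.957 -0.077] [1.    0.075] circ [ 0.977  -0.0027] 0.045 [224 231 235]
[217. 344.] 6956 ztop 0.059 bb [ 0.45 -0.57] [ 0.686 -0.371] circ [ 0.5986 -0.4754] 0.0674 [175 180 181]
[427. 347.] 1274 ztop 0.0529 bb [ 0.951 -0.244] [ 1.    -0.094] circ [ 0.9752 -0.1704] 0.0454 [224 232 236]
[355. 349.] 745 ztop 0.0508 bb [ 0.793 -0.327] [ 0.893 -0.228] circ [ 0.8429 -0.2778] 0.0441 [ 17 178 210]
[400. 390.] 420 ztop 0.0527 bb [ 0.959 -0.328] [ 1.    -0.267] circ [ 0.9767 -0.2933] 0.0192 [218 226 231]
[nan nan nan]
((613.837890625, 25.000076293945312), (405.4677429199219, 69.977294921875), 83.88278198242188)
```

View pics/crop1.png

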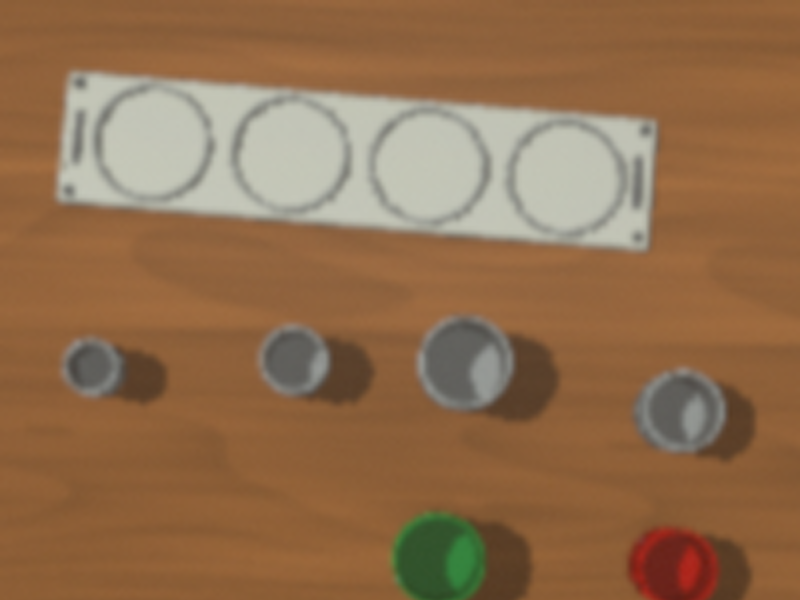

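```bash
python3 - <<'E'
from h import *
def ray2plane(c,uv,zp):
    R=cv2.Rodrigues(np.array(c["rvec"],float))[0]; t=np.array(c["tvec"],float).ravel()
    n=cv2.undistortPoints(np.array(uv,float).reshape(-1,1,2),c["intrinsics"],c["D"])[:,0]
    d=np.c_[n,np.ones(len(n))]@R; o=-R.T@t
    return o+d*((zp-o[2])/d[:,2])[:,None]
for n,box in [("top",(225,395,140,200)),("scene",(285,410,170,285))]:
    c=dict(np.load(n+"0.npz")); u,v=np.meshgrid(np.arange(640),np.arange(400))
    b=c["pixels"].astype(int)
    m=((b[...,0]>110)&(u>box[0])&(u<box[1])&(v>box[2])&(v<box[3])).astype(np.uint8)
    k,l,st,ce=cv2.connectedComponentsWithStats(m); i=1+st[1:,4].argmax()
    p=np.argwhere(l==i)[:,::-1]
    X=ray2plane(c,p,0.008)
    r=cv2.minAreaRect((X[:,:2]*1000).astype(np.float32)); 
    print(n,st[i],r)
    ctr=np.array(r[0])/1000; bx=cv2.boxPoints(r)
    e=[bx[1]-bx[0],bx[2]-bx[1]]; e=max(e,key=np.linalg.norm); e=e/np.linalg.norm(e); e*=np.sign(e[1])
    W=cloud(c)[l==i]; print("z",np.nanpercentile(W[:,2],[5,50,95]), "frac",np.isfinite(W[:,2]).mean())
    print("dir",e,np.degrees(np.arctan2(e[1],e[0])))
    for j in range(4): print("from scale",j,(ctr+e*(j-1.5)*.096).round(4))
E
```

```text
top [ 234  148  150   45 4911] ((612.69482421875, 25.403457641601562), (412.15924072265625, 93.23058319091797), 86.84175872802734)
z [0.00328748 0.00844968 0.01394591] frac 0.9967420077377316
dir [0.05509375 0.99848115] 86.84176
from scale 0 [ 0.6048 -0.1184]
from scale 1 [ 0.6101 -0.0225]
from scale 2 [0.6153 0.0733]
from scale 3 [0.6206 0.1692]
scene [ 292  176  110  103 3537] ((609.9287719726562, 24.253646850585938), (413.6446838378906, 94.62902069091797), 86.81800842285156)
z [0.00416742 0.00828209 0.01349531] frac 0.9951936669493922
dir [0.05550766 0.9984582 ] 86.81801
from scale 0 [ 0.6019 -0.1195]
from scale 1 [ 0.6073 -0.0237]
from scale 2 [0.6126 0.0722]
from scale 3 [0.6179 0.168 ]
```

Heights and diameters agree with the descriptions: D is at px (336,221), C (390,232), B (293,219) and A (243,221). The crop confirms they are plain steel and that green and red are separate cups. The scale is at −y, so D goes in the −y end socket. First I move above D.

apply_moves(rows=[[[0.03,0.005,0.03],-4],[[0.08,0.02,0.085],-12],[[0.13,0.03,0.14],-20],[[0.17,0.04,0.18],-28],[[0.21,0.05,0.22],-36],[[0.25,0.06,0.265],-44],[[0.29,0.07,0.305],-52],[[0.33,0.08,0.35],-57],[[0.37,0.088,0.39],-61],[[0.405,0.091,0.428],-61.7],[[0.405,0.091,0.428],-61.7],[[0.405,0.091,0.428],-61.7],[[0.405,0.091,0.428],-61.7]], gripper=1.0, grip_force=20)

```text
time_s: 1.78
tcp_pos: [0.4711, -0.0529, 0.2012]
eef_rot: [-90.0, 0.0, 86.7]
contact_force: [0.1, 0.5, 0.2]
gripper_width: 0.0878
```

```bash
cat >> h.py <<'E'
def go(t,yaw=86.8,s=None):
    s=s or get_state(); d=np.array(t)-s["tcp_pos"]
    R=Rn.from_euler('xyz',s["eef_rot"],degrees=True).as_matrix()
    y=np.degrees(np.arctan2(R[1,0],R[0,0]))
    print("tool shift",(R.T@d).round(4),"turn",round(-(yaw-y),2))
def st():
    s=get_state(); print(s["time_s"],s["tcp_pos"].round(4),s["eef_rot"].round(2),"F",s["contact_force"].round(1),"w",round(s["gripper_width"],4)); return s
E
python3 - <<'E'
from h import *
s=st(); c=capture("wrist"); cv2.imwrite("pics/w1.png",c["pixels"]); W=cloud(c,s)
z=W[...,2]
m=((z>.055)&(z<.078)).astype(np.uint8)
k,l,q,ce=cv2.connectedComponentsWithStats(m)
for i in range(1,k):
    if q[i,4]>60: p=W[l==i]; print(ce[i].round(),q[i,4],circ(p[p[:,2]>np.percentile(p[:,2],95)-.006][:,:2]),np.percentile(p[:,2],95))
go([.471,-.052,.080],s=s)
E
```

```text
1.775 [ 0.4711 -0.0529  0.2012] [-89.99   0.    86.7 ] F [0.1 0.5 0.2] w 0.0878
[353.  24.] 624 (array([ 0.44147444, -0.19692953]), np.float64(0.024886034478236636)) 0.06166939395630768
[505.  21.] 755 (array([ 0.33790745, -0.19357743]), np.float64(0.02425313856041421)) 0.06152605216582911
[323. 214.] 1452 (array([ 0.46917066, -0.05240592]), np.float64(0.02864244424375156)) 0.06727446009071512
[489. 209.] 1502 (array([ 0.33958315, -0.03795497]), np.float64(0.02864635163701527)) 0.06715060138171891
tool shift [0.0009 0.1212 0.0002] turn -0.1
```

View pics/w1.png

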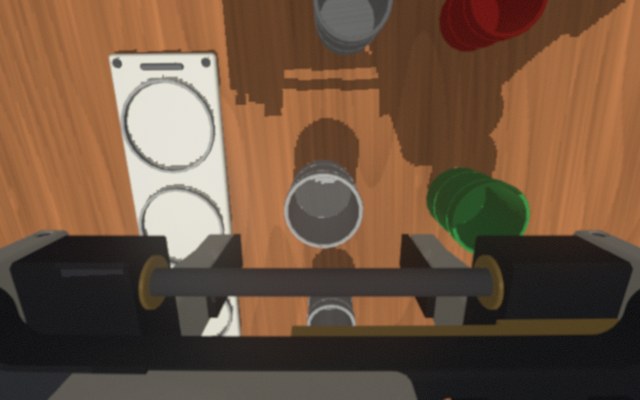

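The wrist view shows D at (323,214), C at (353,24), green at (489,209) and red at (505,21). It agrees with the fixed cameras to about 1–2 mm. Now I descend and grip.

apply_moves(rows=[[[0.0005,0.03,0.001],0],[[0.0005,0.065,0.001],0],[[0.0005,0.1,0.001],0],[[0.0005,0.121,0.001],0],[[0.0005,0.121,0.001],0]])

```text
time_s: 2.45
tcp_pos: [0.4694, -0.0526, 0.079]
eef_rot: [-89.8, 0.1, 86.7]
contact_force: [0.2, -0.3, 1.0]
gripper_width: 0.0877
```

apply_moves(rows=[[[0,0,0],0],[[0,0,0],0],[[0,0,0],0],[[0,0,0],0],[[0,0,0],0]], gripper=0.5)

```text
time_s: 3.08
tcp_pos: [0.4707, -0.0514, 0.0808]
eef_rot: [-90.0, -0.0, 86.8]
contact_force: [-1.3, 0.4, 7.5]
gripper_width: 0.06
```

apply_moves(rows=[[[0,-0.015,0],0],[[0,-0.045,0],0],[[0,-0.08,0],0],[[0,-0.1,0],0],[[0,-0.1,0],0],[[0,-0.1,0],0]])

```text
time_s: 3.82
tcp_pos: [0.47, -0.0514, 0.1796]
eef_rot: [-90.0, -0.0, 86.8]
contact_force: [0.2, -1.0, -1.0]
gripper_width: 0.0601
```

```bash
python3 - <<'E'
from h import *
s=st(); go([.6025,-.119,.18],s=s); go([.6025,-.119,.0893],s=s)
c=capture("wrist"); cv2.imwrite("pics/w2.png",c["pixels"]); W=cloud(c,s)
E
```

```text
3.825 [ 0.47   -0.0514  0.1796] [-8.996e+01 -1.000e-02  8.677e+01] F [ 0.2 -1.  -1. ] w 0.0601
tool shift [-0.06   -0.0005 -0.1361] turn -0.03
tool shift [-0.06    0.0902 -0.1361] turn -0.03
```

View pics/w2.png

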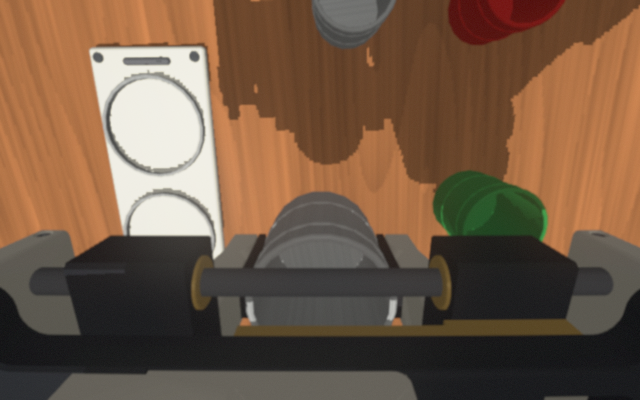

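D is held at 60 mm opening and stands upright between the pads; the target socket is at (155,122).

apply_moves(rows=[[[-0.01,0,-0.022],0],[[-0.03,0,-0.065],0],[[-0.05,0,-0.11],0],[[-0.06,0,-0.132],0],[[-0.06,0.01,-0.136],0],[[-0.06,0.04,-0.136],0],[[-0.06,0.07,-0.136],0],[[-0.06,0.084,-0.136],0],[[-0.06,0.087,-0.136],0],[[-0.06,0.09,-0.136],0],[[-0.06,0.09,-0.136],0]])

```text
time_s: 5.25
tcp_pos: [0.6033, -0.1189, 0.0909]
eef_rot: [-90.1, -0.0, 86.8]
contact_force: [-0.1, -0.0, -0.4]
gripper_width: 0.0597
```

```bash
python3 - <<'E'
from h import *
s=st()
c=capture("scene"); cv2.imwrite("pics/s2.png",cv2.resize(c["pixels"][140:300,200:420],(770,560)))
E
```

```text
5.25 [ 0.6033 -0.1189  0.0909] [-9.007e+01 -1.000e-02  8.679e+01] F [-0.1 -0.  -0.4] w 0.0597
```

View pics/s2.png

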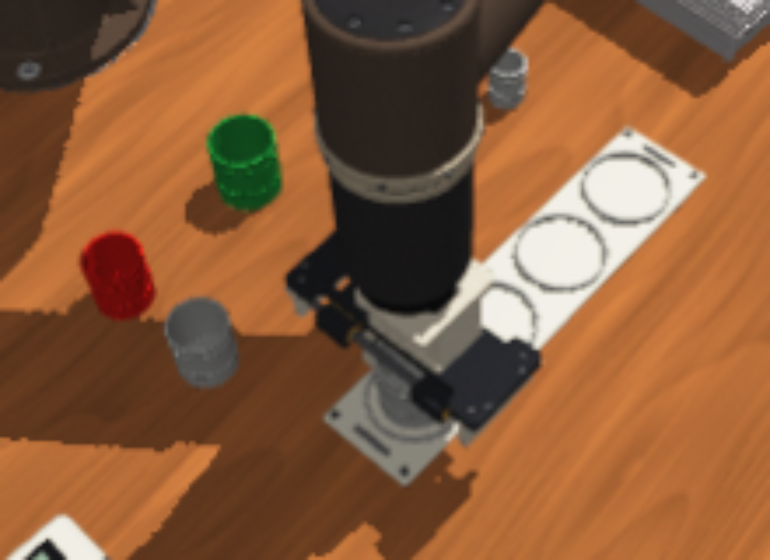

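D sits inside the end ring, around crop (405,400). I lower the last 2 mm, release and rise.

apply_moves(rows=[[[0,0.0015,0],0],[[0,0.0025,0],0],[[0,0.0025,0],0]])

```text
time_s: 5.68
tcp_pos: [0.6033, -0.119, 0.0889]
eef_rot: [-90.1, 0.0, 86.8]
contact_force: [-2.5, 0.5, 7.1]
gripper_width: 0.0599
```

apply_moves(rows=[[[0,0,0],0],[[0,0,0],0],[[0,0,0],0],[[0,0,0],0]], gripper=1.0)

```text
time_s: 6.18
tcp_pos: [0.6029, -0.119, 0.0875]
eef_rot: [-90.0, 0.0, 86.8]
contact_force: [-0.0, -1.2, -0.9]
gripper_width: 0.0869
```

apply_moves(rows=[[[0,-0.02,0],0],[[0,-0.055,0],0],[[0,-0.09,0],0],[[0,-0.11,0],0],[[0,-0.11,0],0]])

```text
time_s: 6.8
tcp_pos: [0.6038, -0.119, 0.1995]
eef_rot: [-90.2, -0.0, 86.8]
contact_force: [0.4, 0.7, -0.7]
gripper_width: 0.0875
```

```bash
python3 - <<'E'
from h import *
s=st(); go([.4415,-.197,.195],s=s)
c=capture("wrist"); cv2.imwrite("pics/w3.png",c["pixels"]); W=cloud(c,s)
E
```

```text
6.8 [ 0.6038 -0.119   0.1995] [-9.020e+01 -2.000e-02  8.679e+01] F [ 0.4  0.7 -0.7] w 0.0875
tool shift [-0.087   0.0039  0.1577] turn -0.01
```

View pics/w3.png

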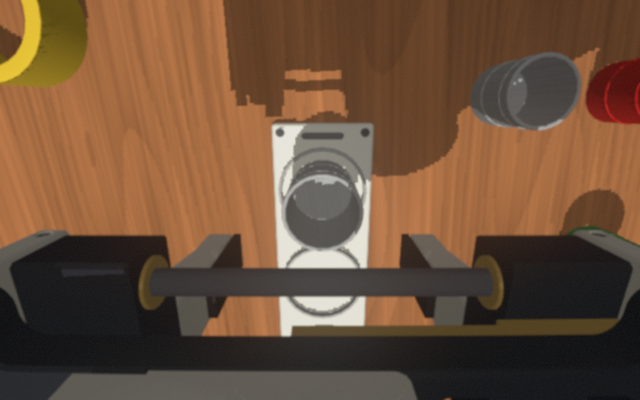

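D stands in the end ring, rim at (323,210). Next is C, steel at (540,92); red at (620,90) stays clear. I open to 70 mm only.

apply_moves(rows=[[[-0.012,0,0.02],0],[[-0.035,0,0.065],0],[[-0.06,0,0.11],0],[[-0.082,0,0.148],0],[[-0.087,0,0.157],0],[[-0.087,0.02,0.157],0],[[-0.087,0.05,0.157],0],[[-0.087,0.05,0.157],0]], gripper=0.8)

```text
time_s: 7.85
tcp_pos: [0.4401, -0.1968, 0.1454]
eef_rot: [-89.7, -0.0, 86.8]
contact_force: [0.5, -0.1, 0.7]
gripper_width: 0.0698
```

```bash
python3 - <<'E'
from h import *
s=st(); go([.4417,-.197,.080],s=s)
c=capture("wrist"); cv2.imwrite("pics/w4.png",c["pixels"]); W=cloud(c,s)
z=W[...,2]
m=((z>.05)&(z<.078)).astype(np.uint8)
k,l,q,ce=cv2.connectedComponentsWithStats(m)
for i in range(1,k):
    if q[i,4]>60: p=W[l==i]; print(ce[i].round(),q[i,4],circ(p[p[:,2]>np.percentile(p[:,2],95)-.006][:,:2]),np.percentile(p[:,2],95))
E
```

```text
7.85 [ 0.4401 -0.1968  0.1454] [-8.969e+01 -1.000e-02  8.677e+01] F [ 0.5 -0.1  0.7] w 0.0698
tool shift [-0.0001  0.0654 -0.002 ] turn -0.03
[484. 211.] 1530 (array([ 0.33790964, -0.19476293]), np.float64(0.024634455405324406)) 0.06101373182813698
[317. 233.] 1799 (array([ 0.44129533, -0.19780051]), np.float64(0.024535485144392497)) 0.061147818570585454
```

View pics/w4.png

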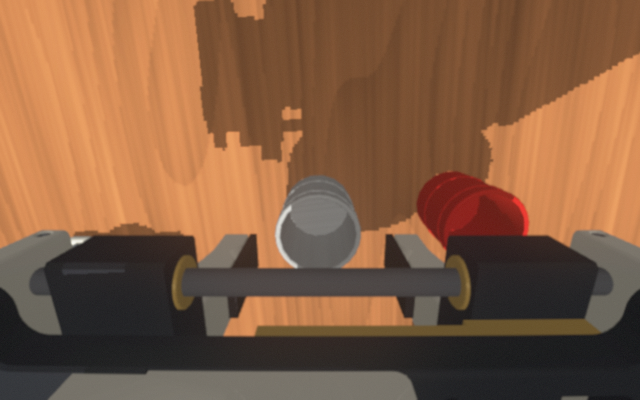

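C sits between the fingers at (317,225), with red outside at (484,211). I descend and grip.

apply_moves(rows=[[[-0.0005,0.025,-0.0015],0],[[-0.0005,0.055,-0.0015],0],[[-0.0005,0.065,-0.0015],0],[[-0.0005,0.065,-0.0015],0]])

```text
time_s: 8.4
tcp_pos: [0.4431, -0.1976, 0.0829]
eef_rot: [-90.0, 0.0, 86.8]
contact_force: [1.3, -0.2, -0.1]
gripper_width: 0.0701
```

apply_moves(rows=[[[0,0,0],0],[[0,0,0],0],[[0,0,0],0],[[0,0,0],0],[[0,0,0],0]], gripper=0.4)

```text
time_s: 9.02
tcp_pos: [0.443, -0.1976, 0.0835]
eef_rot: [-90.1, 0.0, 86.8]
contact_force: [-1.8, 1.7, 7.8]
gripper_width: 0.0517
```

apply_moves(rows=[[[0,-0.015,0],0],[[0,-0.045,0],0],[[0,-0.08,0],0],[[0,-0.1,0],0],[[0,-0.1,0],0],[[0,-0.1,0],0]])

```text
time_s: 9.78
tcp_pos: [0.4423, -0.1975, 0.1821]
eef_rot: [-90.0, -0.0, 86.8]
contact_force: [0.5, 0.4, -1.0]
gripper_width: 0.0522
```

```bash
python3 - <<'E'
from h import *
s=st(); go([.6078,-.0231,.18],s=s); go([.6078,-.0231,.0885],s=s)
E
```

```text
9.775 [ 0.4423 -0.1975  0.1821] [-8.997e+01 -2.000e-02  8.677e+01] F [ 0.5  0.4 -1. ] w 0.0522
tool shift [ 0.1835  0.002  -0.1554] turn -0.03
tool shift [ 0.1834  0.0935 -0.1555] turn -0.03
```

apply_moves(rows=[[[0.02,0,-0.017],0],[[0.06,0,-0.051],0],[[0.105,0,-0.089],0],[[0.145,0,-0.123],0],[[0.175,0,-0.148],0],[[0.1835,0,-0.1555],0],[[0.1835,0.02,-0.1555],0],[[0.1835,0.055,-0.1555],0],[[0.1835,0.08,-0.1555],0],[[0.1835,0.087,-0.1555],0],[[0.1835,0.09,-0.1555],0],[[0.1835,0.0925,-0.1555],0],[[0.1835,0.0925,-0.1555],0]])

```text
time_s: 11.4
tcp_pos: [0.6087, -0.0232, 0.0916]
eef_rot: [-90.1, -0.0, 86.8]
contact_force: [-1.8, -0.4, 3.3]
gripper_width: 0.0518
```

```bash
python3 - <<'E'
from h import *
s=st()
c=capture("scene"); cv2.imwrite("pics/s3.png",cv2.resize(c["pixels"][140:300,200:420],(770,560)))
E
```

```text
11.4 [ 0.6087 -0.0232  0.0916] [-9.009e+01 -1.000e-02  8.680e+01] F [-1.8 -0.4  3.3] w 0.0518
```

View pics/s3.png

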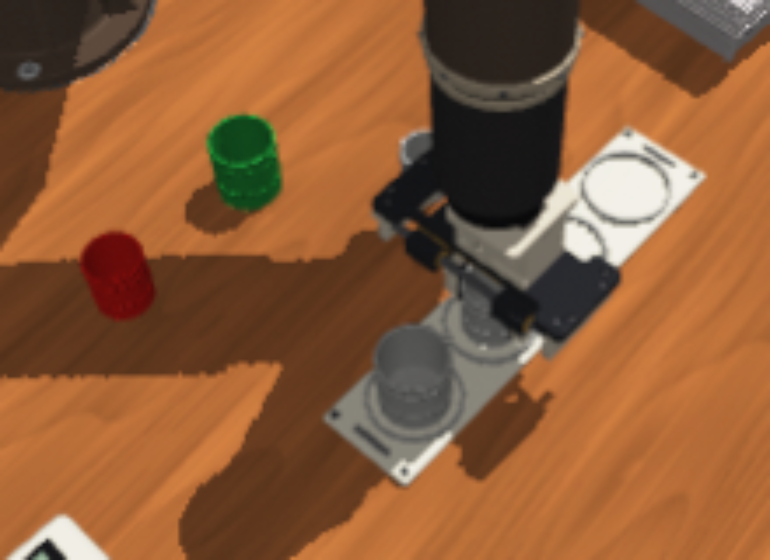

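D is well seated at crop (412,380). C is in the next ring at (490,320), and the contact force shows it touching the board. I release and go towards B.

apply_moves(rows=[[[0,0.0005,0],0],[[0,0.0005,0],0],[[0,0.0005,0],0],[[0,0.0005,0],0]], gripper=1.0)

```text
time_s: 11.95
tcp_pos: [0.6084, -0.0231, 0.0896]
eef_rot: [-90.0, -0.0, 86.8]
contact_force: [-0.2, 0.4, 0.1]
gripper_width: 0.0847
```

apply_moves(rows=[[[0,-0.02,0],0],[[0,-0.055,0],0],[[0,-0.09,0],0],[[0,-0.1,0],0],[[0,-0.1,0],0]])

```text
time_s: 12.58
tcp_pos: [0.6084, -0.023, 0.1901]
eef_rot: [-90.1, -0.0, 86.8]
contact_force: [-1.0, 0.5, -0.5]
gripper_width: 0.0876
```

```bash
python3 - <<'E'
from h import *
s=st(); go([.4692,.0615,.145],s=s)
c=capture("wrist"); cv2.imwrite("pics/w5.png",c["pixels"]); W=cloud(c,s)
E
```

```text
12.575 [ 0.6084 -0.023   0.1901] [-9.007e+01 -3.000e-02  8.678e+01] F [-1.   0.5 -0.5] w 0.0876
tool shift [0.0766 0.045  0.1438] turn -0.02
```

View pics/w5.png

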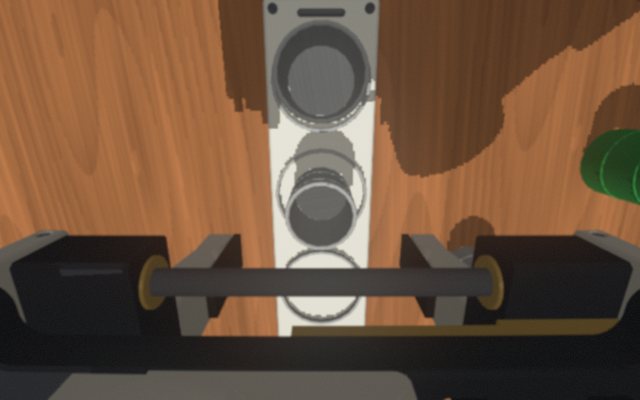

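C is upright in ring 2, rim at (321,215). Next is B.

apply_moves(rows=[[[0.01,0,0.018],0],[[0.032,0,0.06],0],[[0.058,0,0.11],0],[[0.073,0,0.138],0],[[0.0765,0.01,0.1435],0],[[0.0765,0.045,0.1435],0],[[0.0765,0.045,0.1435],0],[[0.0765,0.045,0.1435],0]], gripper=0.8)

```text
time_s: 13.62
tcp_pos: [0.4698, 0.0611, 0.1446]
eef_rot: [-90.0, 0.1, 86.8]
contact_force: [0.6, 0.6, 0.0]
gripper_width: 0.0699
```

```bash
cat > look.py <<'E'
from h import *
import sys
s=st(); go(eval(sys.argv[2]),s=s)
c=capture("wrist"); cv2.imwrite(f"pics/{sys.argv[1]}.png",c["pixels"]); W=cloud(c,s)
z=W[...,2]
m=((z>.04)&(z<.078)).astype(np.uint8)
k,l,q,ce=cv2.connectedComponentsWithStats(m)
for i in range(1,k):
    if q[i,4]>60: p=W[l==i]; print(ce[i].round(),q[i,4],circ(p[p[:,2]>np.percentile(p[:,2],95)-.006][:,:2]),np.percentile(p[:,2],95))
E
python3 look.py w6 "[.4692,.0615,.08]"
```

```text
13.625 [0.4698 0.0611 0.1446] [-8.995e+01  6.000e-02  8.678e+01] F [0.6 0.6 0. ] w 0.0699
tool shift [0.0004 0.0646 0.0005] turn -0.02
[559.  53.] 8253 (array([ 0.3398643 , -0.03725216]), np.float64(0.028604409724320927)) 0.06685262707562747
[ 60. 107.] 8169 (array([ 0.60747245, -0.02266735]), np.float64(0.024579597070976497)) 0.06895106470174073
[323. 233.] 1855 (array([0.46826494, 0.06135594]), np.float64(0.020666122723957674)) 0.05511162536585902
```

View pics/w6.png

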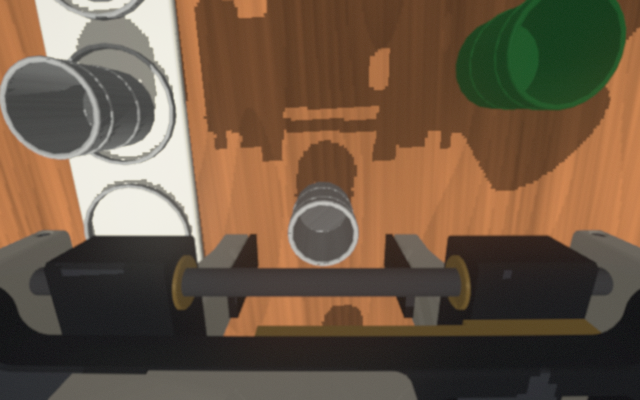

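B is centred between the fingers at (323,233), and C reads a rim height of 69 mm, so it is flat on the board.

apply_moves(rows=[[[0,0.025,0.001],0],[[0,0.055,0.001],0],[[0,0.065,0.001],0],[[0,0.065,0.001],0]])

```text
time_s: 14.18
tcp_pos: [0.4686, 0.0613, 0.0799]
eef_rot: [-90.0, 0.0, 86.8]
contact_force: [-0.1, 0.3, 0.0]
gripper_width: 0.0703
```

apply_moves(rows=[[[0,0,0],0],[[0,0,0],0],[[0,0,0],0],[[0,0,0],0],[[0,0,0],0]], gripper=0.3)

```text
time_s: 14.8
tcp_pos: [0.4686, 0.0615, 0.0801]
eef_rot: [-90.0, -0.0, 86.8]
contact_force: [-2.3, 0.0, 7.0]
gripper_width: 0.0434
```

apply_moves(rows=[[[0,-0.015,0],0],[[0,-0.045,0],0],[[0,-0.08,0],0],[[0,-0.1,0],0],[[0,-0.1,0],0],[[0,-0.1,0],0]])

```text
time_s: 15.55
tcp_pos: [0.4678, 0.0611, 0.179]
eef_rot: [-89.9, 0.0, 86.8]
contact_force: [0.8, -0.4, -0.8]
gripper_width: 0.0433
```

```bash
python3 - <<'E'
from h import *
s=st(); go([.6131,.0728,.18],s=s); go([.6131,.0728,.0885],s=s)
E
```

```text
15.55 [0.4678 0.0611 0.179 ] [-8.995e+01  1.000e-02  8.677e+01] F [ 0.8 -0.4 -0.8] w 0.0433
tool shift [ 0.0198 -0.0012 -0.1444] turn -0.03
tool shift [ 0.0199  0.0903 -0.1445] turn -0.03
```

apply_moves(rows=[[[0.003,0,-0.022],0],[[0.009,0,-0.065],0],[[0.015,0,-0.11],0],[[0.019,0,-0.138],0],[[0.02,0.005,-0.1445],0],[[0.02,0.02,-0.1445],0],[[0.02,0.055,-0.1445],0],[[0.02,0.08,-0.1445],0],[[0.02,0.087,-0.1445],0],[[0.02,0.09,-0.1445],0],[[0.02,0.0925,-0.1445],0],[[0.02,0.0925,-0.1445],0]])

```text
time_s: 17.05
tcp_pos: [0.6142, 0.0734, 0.0882]
eef_rot: [-90.1, -0.0, 86.8]
contact_force: [-1.2, -0.1, 2.2]
gripper_width: 0.0432
```

```bash
python3 - <<'E'
from h import *
s=st()
c=capture("scene"); cv2.imwrite("pics/s4.png",cv2.resize(c["pixels"][140:300,200:420],(770,560)))
E
```

```text
17.05 [0.6142 0.0734 0.0882] [-9.009e+01 -4.000e-02  8.680e+01] F [-1.2 -0.1  2.2] w 0.0432
```

View pics/s4.png

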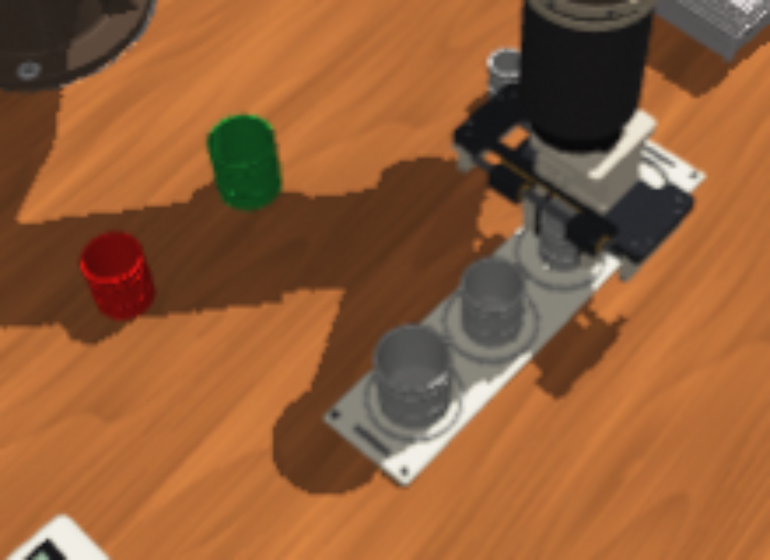

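B is in the third ring at crop (560,255), with light contact on the board. I release.

apply_moves(rows=[[[0,0,0],0],[[0,0,0],0],[[0,0,0],0],[[0,0,0],0],[[0,0,0],0]], gripper=0.9)

```text
time_s: 17.73
tcp_pos: [0.6137, 0.0732, 0.0871]
eef_rot: [-90.0, 0.0, 86.8]
contact_force: [-0.3, 0.1, -0.3]
gripper_width: 0.0782
```

apply_moves(rows=[[[0,-0.02,0],0],[[0,-0.055,0],0],[[0,-0.09,0],0],[[0,-0.1,0],0],[[0,-0.1,0],0]])

```text
time_s: 18.35
tcp_pos: [0.6138, 0.0733, 0.1876]
eef_rot: [-90.1, -0.0, 86.8]
contact_force: [-1.2, -0.5, -0.9]
gripper_width: 0.079
```

```bash
python3 look.py w7 "[.461,.197,.145]"
```

```text
18.35 [0.6138 0.0733 0.1876] [-9.006e+01 -4.000e-02  8.678e+01] F [-1.2 -0.5 -0.9] w 0.079
tool shift [0.1149 0.0425 0.1596] turn -0.02
[320.  67.] 2293 (array([ 0.60861155, -0.02254957]), np.float64(0.024746646072764816)) 0.06935045046584354
[320. 214.] 1574 (array([0.61402317, 0.0733698 ]), np.float64(0.020690171367403264)) 0.06310361339871676
```

View pics/w7.png

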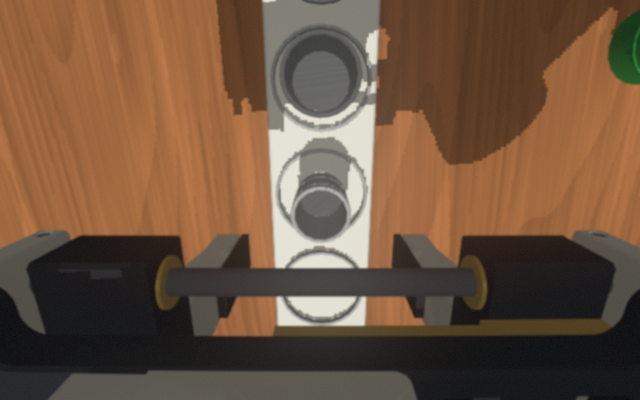

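B is upright in ring 3, rim at (320,214), height about 62 mm. Next is A.

apply_moves(rows=[[[0.013,0,0.018],0],[[0.04,0,0.055],0],[[0.075,0,0.104],0],[[0.105,0,0.145],0],[[0.115,0.01,0.1595],0],[[0.115,0.0425,0.1595],0],[[0.115,0.0425,0.1595],0],[[0.115,0.0425,0.1595],0]], gripper=0.75)

```text
time_s: 19.4
tcp_pos: [0.4612, 0.1969, 0.1448]
eef_rot: [-90.0, 0.0, 86.8]
contact_force: [0.6, 0.3, 1.0]
gripper_width: 0.0656
```

```bash
python3 look.py w8 "[.461,.197,.078]"
```

```text
19.4 [0.4612 0.1969 0.1448] [-8.998e+01  5.000e-02  8.678e+01] F [0.6 0.3 1. ] w 0.0656
tool shift [0.0002 0.0668 0.0002] turn -0.02
[41. 42.] 4436 (array([0.61243865, 0.07458198]), np.float64(0.02027876501973015)) 0.06293150513852687
[322. 229.] 1107 (array([0.46013568, 0.19667289]), np.float64(0.01673953938158248)) 0.04919391263138731
```

View pics/w8.png

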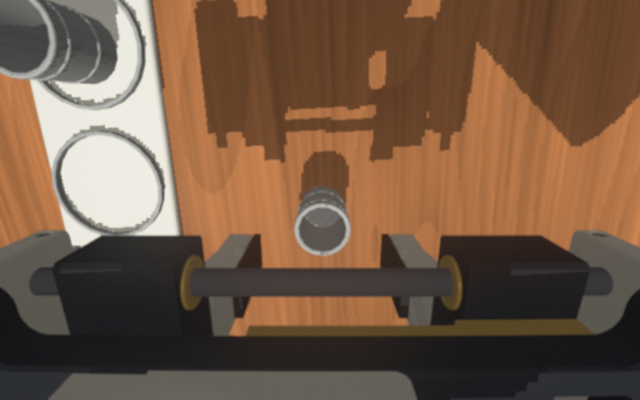

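A is centred at (322,229). I descend and grip.

apply_moves(rows=[[[0,0.025,0.0005],0],[[0,0.055,0.0005],0],[[0,0.066,0.0005],0],[[0,0.066,0.0005],0]])

```text
time_s: 19.95
tcp_pos: [0.4607, 0.1969, 0.0787]
eef_rot: [-90.0, 0.0, 86.8]
contact_force: [0.6, 0.0, 0.5]
gripper_width: 0.0659
```

apply_moves(rows=[[[0,0,0],0],[[0,0,0],0],[[0,0,0],0],[[0,0,0],0],[[0,0,0],0]], gripper=0.2)

```text
time_s: 20.58
tcp_pos: [0.4606, 0.1972, 0.079]
eef_rot: [-90.0, -0.0, 86.8]
contact_force: [-1.7, 0.8, 5.4]
gripper_width: 0.0344
```

apply_moves(rows=[[[0,-0.015,0],0],[[0,-0.045,0],0],[[0,-0.08,0],0],[[0,-0.1,0],0],[[0,-0.1,0],0],[[0,-0.1,0],0]])

```text
time_s: 21.32
tcp_pos: [0.46, 0.1967, 0.1779]
eef_rot: [-89.9, 0.0, 86.8]
contact_force: [0.1, -0.1, -0.1]
gripper_width: 0.0342
```

```bash
python3 - <<'E'
from h import *
s=st(); go([.6186,.1686,.18],s=s)
E
```

```text
21.325 [0.46   0.1967 0.1779] [-8.995e+01  3.000e-02  8.677e+01] F [ 0.1 -0.1 -0.1] w 0.0342
tool shift [-0.0191 -0.0022 -0.16  ] turn -0.03
```

apply_moves(rows=[[[-0.002,0,-0.02],0],[[-0.007,0,-0.06],0],[[-0.013,0,-0.11],0],[[-0.018,0,-0.15],0],[[-0.019,0.003,-0.16],0],[[-0.019,0.02,-0.16],0],[[-0.019,0.055,-0.16],0],[[-0.019,0.08,-0.16],0],[[-0.019,0.087,-0.16],0],[[-0.019,0.09,-0.16],0],[[-0.019,0.0925,-0.16],0],[[-0.019,0.0925,-0.16],0]])

```text
time_s: 22.82
tcp_pos: [0.6195, 0.1694, 0.0872]
eef_rot: [-90.1, -0.1, 86.8]
contact_force: [-0.6, 0.2, -0.7]
gripper_width: 0.0346
```

```bash
python3 - <<'E'
from h import *
s=st()
c=capture("scene"); cv2.imwrite("pics/s5.png",cv2.resize(c["pixels"][140:300,200:420],(770,560)))
E
```

```text
22.825 [0.6195 0.1694 0.0872] [-9.008e+01 -6.000e-02  8.680e+01] F [-0.6  0.2 -0.7] w 0.0346
```

View pics/s5.png

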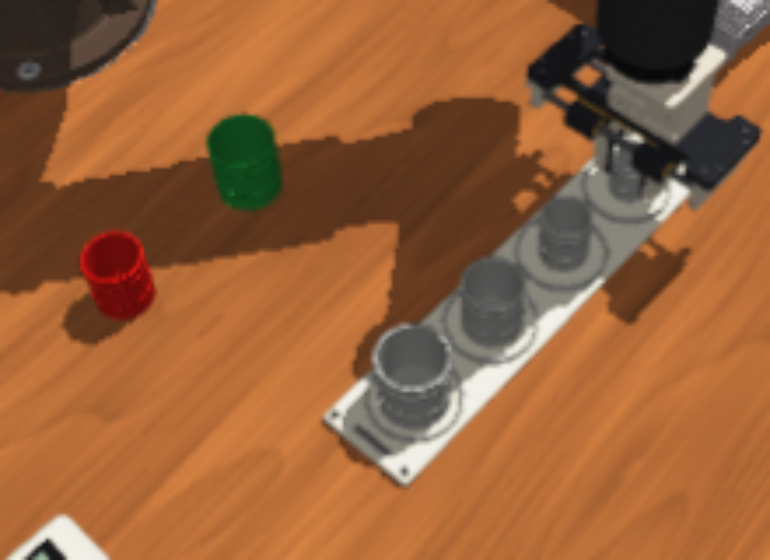

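A is in the last ring at (627,175) with no contact yet, so I lower about 1 mm more before releasing.

apply_moves(rows=[[[0,0.001,0],0],[[0,0.001,0],0],[[0,0.001,0],0]])

```text
time_s: 23.25
tcp_pos: [0.6195, 0.1694, 0.0871]
eef_rot: [-90.1, -0.1, 86.8]
contact_force: [-4.5, 0.5, 10.6]
gripper_width: 0.0347
```

apply_moves(rows=[[[0,0,0],0],[[0,0,0],0],[[0,0,0],0],[[0,0,0],0],[[0,0,0],0]], gripper=0.85)

```text
time_s: 23.88
tcp_pos: [0.6191, 0.169, 0.085]
eef_rot: [-90.0, 0.0, 86.8]
contact_force: [0.4, -0.4, -0.6]
gripper_width: 0.0731
```

apply_moves(rows=[[[0,-0.02,0],0],[[0,-0.055,0],0],[[0,-0.09,0],0],[[0,-0.14,0],0],[[0,-0.18,0.03],0],[[0,-0.18,0.08],0],[[0,-0.18,0.13],0],[[0,-0.18,0.15],0],[[0,-0.18,0.15],0],[[0,-0.18,0.15],0]])

```text
time_s: 25.12
tcp_pos: [0.4703, 0.1778, 0.2653]
eef_rot: [-90.0, -0.0, 86.8]
contact_force: [0.9, 0.6, 0.3]
gripper_width: 0.0744
```

```bash
python3 - <<'E'
from h import *
s=st()
for n in ["top","scene"]:
    c=capture(n); cv2.imwrite(f"pics/{n}9.png",c["pixels"]); W=cloud(c); z=W[...,2]
    m=((z>0.028)&(z<0.1)&(W[...,0]>0.25)&(W[...,0]<.72)&(abs(W[...,1])<.6)).astype(np.uint8)
    k,l,q,ce=cv2.connectedComponentsWithStats(m); print(n)
    for i in range(1,k):
        if q[i,4]<15: continue
        p=W[l==i]; zt=np.percentile(p[:,2],95)
        print(ce[i].round(),q[i,4],zt.round(4),p[:,:2].min(0).round(3),p[:,:2].max(0).round(3),circ(p[p[:,2]>zt-.006][:,:2]))
E
```

```text
25.125 [0.4703 0.1778 0.2653] [-9.003e+01 -1.000e-02  8.679e+01] F [0.9 0.6 0.3] w 0.0744
top
[491. 189.] 5823 0.0595 [ 0.451 -0.567] [ 0.689 -0.369] (array([ 0.60033183, -0.47293165]), np.float64(0.06779507658996342))
[137. 182.] 2474 0.086 [0.436 0.365] [0.635 0.53 ] (array([0.53060895, 0.43402411]), np.float64(0.10051943703901813))
[256. 161.] 82 0.0585 [0.605 0.151] [0.641 0.189] (array([0.62232175, 0.16933   ]), np.float64(0.016674497004870198))
[290. 165.] 129 0.0643 [0.594 0.052] [0.639 0.096] (array([0.61700068, 0.07400654]), np.float64(0.020851596939931865))
[326. 167.] 158 0.0709 [ 0.585 -0.048] [0.638 0.003] (array([ 0.61122034, -0.02227596]), np.float64(0.024889157397633952))
[363. 170.] 213 0.0767 [ 0.575 -0.148] [ 0.635 -0.089] (array([ 0.60593316, -0.11898218]), np.float64(0.02884601290669703))
[330. 271.] 120 0.0679 [ 0.311 -0.067] [ 0.371 -0.007] (array([ 0.34106973, -0.03704088]), np.float64(0.029686467281072132))
[389. 273.] 136 0.062 [ 0.313 -0.22 ] [ 0.364 -0.168] (array([ 0.33814799, -0.19362882]), np.float64(0.024802022495919607))
scene
[403. 124.] 2213 0.0862 
[... 247 characters left out ...]
 0.147] [0.637 0.188] (array([0.61887135, 0.16795554]), np.float64(0.01644818057997508))
[362. 205.] 213 0.0631 [0.592 0.051] [0.637 0.096] (array([0.61405467, 0.07336555]), np.float64(0.020801914152528148))
[232. 216.] 257 0.0617 [ 0.31  -0.222] [ 0.364 -0.168] (array([ 0.33713243, -0.19544147]), np.float64(0.0248145371173973))
[341. 224.] 297 0.0685 [ 0.583 -0.05 ] [0.635 0.004] (array([ 0.60870178, -0.02314282]), np.float64(0.02474484337289165))
[318. 246.] 399 0.0749 [ 0.574 -0.151] [ 0.634 -0.089] (array([ 0.60315694, -0.12000454]), np.float64(0.028895762022137984))
[217. 344.] 6926 0.0591 [ 0.45 -0.57] [ 0.685 -0.371] (array([ 0.59838669, -0.47565155]), np.float64(0.06744677773176888))
```

View pics/top9.png

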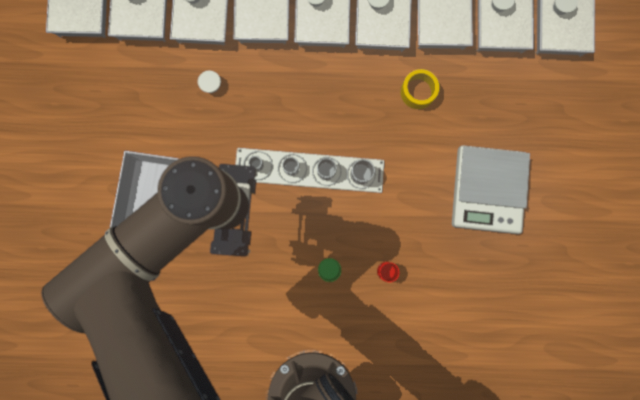

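View pics/scene9.png

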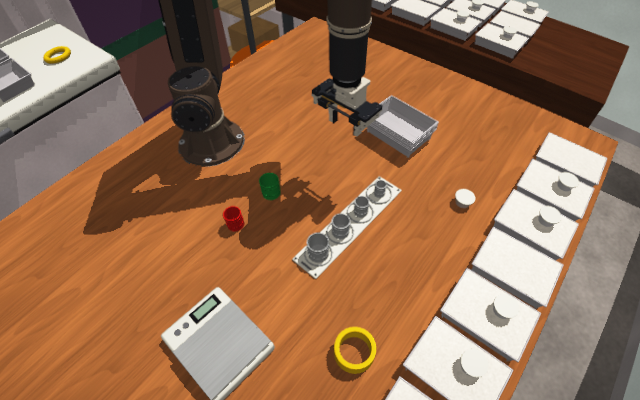

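All four cups stand in their rings, at top-view px (363,170), (326,167), (290,165) and (256,161). The rim heights fit each cup standing on the board. The scale, trays and look-alikes are where they were, and the robot is clear, so I hand the job in.

```bash
python3 -c "
from plant import close_job; print(close_job())"
```

```text
the job is handed in; nothing more can be done
None
```

The four steel measures are back on the stand in size order, with the largest in the socket nearest the scale and the smallest at the tray end. I handed the job in at about 25 s of robot time.

- **Placing:** in the last top and scene pictures, each cup's centre is within about 2 mm of its socket's centre.
- **Standing flat:** rim heights read about 58, 63–64, 69–71 and 75–77 mm. The expected values for cups on the board are 56, 62, 68 and 74 mm, and the readings run 1–3 mm high throughout, as the table's did.
- **Left alone:** the scale and the green and red cups are within a few millimetres of their first readings. In the top view the arm hid part of the trays, so I checked them in the scene view, where the visible edges match.
- **Force:** the largest force I saw reported was about 11 N, while setting down the smallest measure. I read it only at the end of each move.
- **One odd reading:** the gripper read about 34.5 mm on the smallest measure, which is 36 mm across. The camera picture shows it standing correctly.

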